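# Roll the mailing tube into the outgoing-mail bay

### The job

Roll the cardboard mailing tube across the desk into the bay between the two green tape strips, pushing with your fingertips on top of it (in several strokes if need be) and not against its side. It must come to rest lying between the green strips and in line with them, not on them. Do not grip or lift the tube, and leave the mug, jar, tape roll and balm pot alone.

Things in the scene. Friction and masses are not known exactly. Their poses are not given: they have to be found in the camera images.
- tube: closed rigid cardboard tube, 70 mm diameter, 200 mm long, about 0.25 kg, lying on the desk: white end caps, blue band near the -x end. Origin at its centre; x along its axis; z up at the start, through a white label. Fingertips grip it well; it rolls without slipping, so its centre goes half as far as a fingertip dragging its top; let go at rest it stays, pushed slowly it stops within millimetres
- tube_end_a (a point): centre of the tube's -x end face (the end with the blue band), on the axis, 100 mm from the origin
- tube_end_b (a point): centre of the tube's +x end face, on the axis, 100 mm from the origin
- bay_green: outgoing-mail bay: two parallel green tape strips on the desk (under 1 mm thick, no bump), each 240 x 18 mm, 110 mm of bare desk between their inner edges. Origin on the desk in the middle; x along the strips, y across. It lies left or right of the tube, nearly parallel to it, about 130 to 190 mm from centre to centre
- bay_orange: the returns bay, not to be used: the same with orange tape, on the other side of the tube
- mug: white mug, 84 mm wide and 97 mm tall with a handle (118 mm over it), standing beyond the tube; leave it alone. Origin at the centre of its underside
- jar: glass jar with a white lid, 71 mm in diameter, 114 mm tall, beyond the tube; leave it alone. Origin at the centre of its underside
- tape_roll: roll of tape lying flat, 53 mm in diameter, 18 mm tall, beyond the tube; leave it alone. Origin at the centre of its underside
- balm_pot: round cream-and-red pot, 63 mm in diameter, 34 mm tall, beyond the tube; leave it alone. Origin at the centre of its underside

How it is judged:
By the outcome, as a careful person would: the job done as asked, in the order asked, and still so for the second after the job is handed in, with the robot touching nothing.
It also fails if it takes over 51 s, if anything falls off the work surface, if the arm or the gripper's body presses on something with over 40 N, if the wrist force passes 120 N, or if a joint passes its speed limit or range.

### The arm

A 7-joint arm with a two-finger parallel gripper is mounted at the origin on a cart in front of the work surface, level with it; the furniture and walls round the work are solid. World frame = base frame: x ahead of the robot, y to its left, z up, the work surface at z = 0. Lengths are in m, angles in rad, forces in N, time in s.
With the tool pointing down it reaches from about 0.375 to 0.925 m from the base axis. Payload 3.1 kg.
Tool frame: the origin (TCP) lies on the centre line of the jaws, within the pads' length; the fingertips stand 22 mm ahead of it and the grasp point (between the pads) lies 3 mm ahead of it; z points along the fingers, y is the line along which they close (so a half turn about z gives the same grasp; the last joint's range is limited). The gripper opens to 85 mm and grips with 20 to 120 N. Pads are 22 mm wide; open, the fingers measure 114 mm over their backs; the gripper's body (76 mm by 85 mm) begins 54 mm behind the grasp point. The pads swing forward as they close: fully open they stand 13 mm farther back than shut.
Start: joints at [1.205, 0.383, 0.044, 1.598, -0.018, 1.161, -0.05], TCP at [0.172, -0.627, 0.253] pointing down, gripper open.
Joint ranges: [-2.61, 2.61], [-0.41, 2.15], [-1.48, 1.57], [0, 2.5], [-1.57, 4.71], [0.05, 1.97], [-2.85, 2.85]. Speed limits (rad/s): [2.79, 2.79, 3.14, 3.14, 3.14, 3.14, 3.14].

### API

Orientations are given as a 3x3 rotation matrix whose columns are the frame's x, y, z axes.
In Python, from workcell import robot gives the robot as it stands.
- The arm moves only by the tool play_rows, never from a script. Its argument "motion" is a list that holds one entry, the list of rows, each a list of 5 numbers: the gripper's target within -1 to 1 (fully open at 1, half-way at 0, shut at -1), then the shift along the tool's x, y, z in mm, then the turn about the tool's z in degrees. A call has 1 to 12 rows; each row shifts and turns the commanded pose from where the row before left it, along the tool's axes as they then stand; what a row does not reach is not made up. A row lasts 1/8 s, in which the tool goes at most 62.5 mm and 10.7 degrees, less where a joint would pass 70% of its speed; a pose out of reach is approached as far as the arm can. A call with a gripper value outside its range is refused whole. The fingers move at their own pace and stop on an object; "newtons" is the grip in N (left out, the last holds). Time passes only in rows, so rows that do not move let the fingers close. It gives the time, the measured TCP pose, the force, the opening and the grip force at its end, in the units of the state.
- robot.sense(): the state, without advancing time (a new reading comes with each control period).
- robot.get_image(name): name is "side" or "top"; returns a dict with "pixels" (384x512x3 uint8, red, green, blue), "fov_y" (degrees; the focal length in pixels is half the picture's height over the tangent of half this angle, whatever the lens; pixels are square), "cx", "cy" (the principal point, pixels), "camera_from_world" (4x4, takes a point from world to camera coordinates). Camera axes: x right, y up, looking along -z (the intrinsics and any distortion apply to the point x, -y, -z); pixel columns grow to the right and rows downward; lengths in m; the calibration is good to about 2 mm. A picture is of the moment at which its call begins. There is no depth.
- robot.sign_off(): hands the job in; it is judged then, once.
The state is a dict: "time": time; "q": joint angles; "qd": joint speeds; "joint_efforts": joint torques, N m; "eef_pos": TCP position; "tool_rot": TCP orientation; "force": force on the tool from outside, world axes, zero at the start; "torque": the same for the moment, N m; "grip_width": finger opening in m; "grip_force": force on a finger pad.
Only numpy, scipy, OpenCV 4.12 (cv2) and the standard library are available. Lean on these libraries where they do the work, as an engineer would, in place of code of your own. Each camera call takes 0.05 s, during which the arm holds its last target. There are 200 camera calls.

## Working session

There is one attempt and no reset: what is moved stays moved. The work goes in short steps, Python scripts to look and compute and a tool call to move; the robot and the scene stay as the last step left them, time stands still between calls to the robot, and variables do not carry over. Pictures are saved under pics/ and viewed, at most 10 in all, crops included, and the job is handed in when it is done.

Besides the shell and the picture viewer there is one more tool, called after "Call:" as name(argument=value, ...), one argument or row to a line, values as JSON. play_rows: Moves the arm, as the interface text tells. Its arguments: {"type":"object","properties":{"motion":{"type":"array"},"newtons":{"type":"number"}},"required":["motion"]}

```bash
mkdir -p pics; cat > h.py <<'E'
import numpy as np, cv2
from workcell import robot
def grab(n,f):
    d=robot.get_image(n); cv2.imwrite(f,cv2.cvtColor(d["pixels"],cv2.COLOR_RGB2BGR)); return d
def ray(d,u,v,z):
    f=192/np.tan(np.radians(d["fov_y"])/2)
    M=np.array(d["camera_from_world"]);R=M[:3,:3];c=-R.T@M[:3,3]
    k=d.get("distortion")
    r=R.T@np.array([(u-d["cx"])/f,-(v-d["cy"])/f,-1]); return c+r*(z-c[2])/r[2]
E
python3 - <<'E'
from h import *
for n in("top","side"):
    d=grab(n,f"pics/{n}0.png"); print({k:v for k,v in d.items() if k!="pixels"})
s=robot.sense();print(s)
E
```

```text
{'fov_y': 46.14281874269771, 'cx': 259.9118115578328, 'cy': 189.78164789732236, 'camera_from_world': array([[-9.29459184e-04, -9.99783520e-01, -2.07857961e-02,
         1.12052142e-01],
       [ 9.97714784e-01, -2.33142374e-03,  6.75261057e-02,
        -6.00757820e-01],
       [-6.75599481e-02, -2.06755333e-02,  9.97500965e-01,
        -1.23860728e+00],
       [ 0.00000000e+00,  0.00000000e+00,  0.00000000e+00,
         1.00000000e+00]])}
{'fov_y': 54.99605693355668, 'cx': 254.78457816589838, 'cy': 192.37290344013635, 'camera_from_world': array([[ 0.98746588, -0.15768728, -0.0067716 , -0.56059152],
       [ 0.09629187,  0.56789289,  0.81745064, -0.16928841],
       [-0.12505603, -0.80785666,  0.57595885, -0.74667575],
       [ 0.        ,  0.        ,  0.        ,  1.        ]])}
{'time': 0.1, 'q': array([ 1.20521688,  0.38375795,  0.04385381,  1.59940517, -0.01792563,
        1.16120582, -0.0499311 ]), 'qd': array([ 0.0002695 , -0.00183973,  0.00163619, -0.00381331,  0.00041816,
        0.000184  ,  0.000512  ]), 'joint_efforts': array([ 2.65252704e-03, -4.34731150e+01,  1.02919880e+00, -2.50454557e+01,
        1.08295420e-02,  5.41286150e-03,  2.94989138e-05]), 'eef_pos': array([ 0.17177153, -0.62606594,  0.25201539]), 'tool_rot': array([[ 9.64354743e-01,  2.64611772e-01, -7.34204167e-04],
       [ 2.64612769e-01, -9.64352083e-01,  2.26771684e-03],
       [-1.07966745e-04, -2.38116329e-03, -9.99997159e-01]]), 'force': array([-0.60831173,  0.02155552,  0.20750818]), 'torque': array([-0.00993848, -0.01904613, -0.00919828]), 'grip_force': 0.0, 'grip_width': 0.08529587091408349}
```

View pics/top0.png

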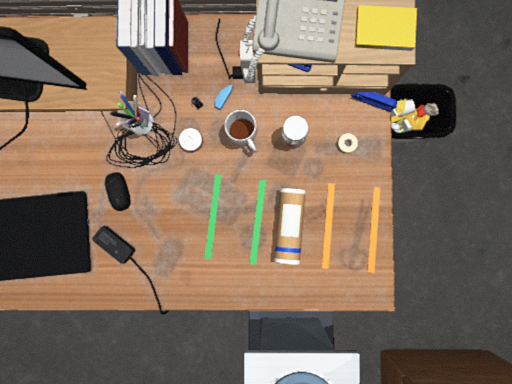

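View pics/side0.png

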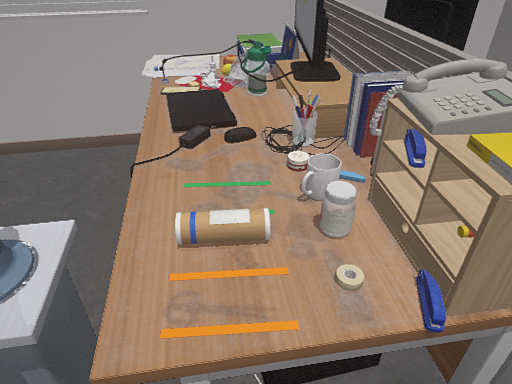

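The green bay is left (+y) of the tube: strips near px (213,217) and (258,222), tube near (290,226). Next I measure them.

```bash
cat >> h.py <<'E'
def strips(d,col):
    h=cv2.cvtColor(d["pixels"],cv2.COLOR_RGB2HSV)
    lo,hi=((55,110,60),(80,255,255)) if col=="g" else ((11,200,190),(22,255,255))
    m=cv2.inRange(h,lo,hi); m[:165]=0; m[290:]=0; m[:,:180]=0
    cs=[c for c in cv2.findContours(m,0,2)[0] if cv2.contourArea(c)>60]; out=[]
    for c in cs:
        b=cv2.boxPoints(cv2.minAreaRect(c)); b=b[np.argsort(b[:,1])]
        e=[ray(d,*b[:2].mean(0),0),ray(d,*b[2:].mean(0),0)]; out.append(e)
        print(col,np.round(e,4).tolist(),"len",np.round(np.linalg.norm(e[0]-e[1]),3),"ang",np.round(np.degrees(np.arctan2(*(e[0]-e[1])[1::-1])),1))
    return out
E
python3 - <<'E'
from h import *
d=robot.get_image("top"); strips(d,"g"); strips(d,"o")
p=d["pixels"]; h=cv2.cvtColor(p,cv2.COLOR_RGB2HSV)
c=p[175:275,265:315]; cv2.imwrite("pics/crop.png",cv2.resize(cv2.cvtColor(c,cv2.COLOR_RGB2BGR),None,fx=6,fy=6,interpolation=0))
b=cv2.inRange(h,(100,100,40),(130,255,255)); b[:175]=0;b[275:]=0;b[:,:265]=0;b[:,315:]=0
w=cv2.inRange(h,(0,0,150),(179,60,255)); w[:175]=0;w[275:]=0;w[:,:265]=0;w[:,315:]=0
for n,m in(("blue",b),("white",w)):
    for k in cv2.findContours(m,0,2)[0]:
        if cv2.contourArea(k)>15: print(n,cv2.minAreaRect(k),cv2.boundingRect(k))
E
```

```text
g [[0.6309, 0.1047, 0.0], [0.3952, 0.133, 0.0]] len 0.237 ang -6.8
g [[0.6458, 0.2318, 0.0], [0.4101, 0.2599, 0.0]] len 0.237 ang -6.8
blue ((287.9356689453125, 249.64356994628906), (24.278907775878906, 3.880645275115967), 5.710593223571777) (276, 247, 25, 6)
white ((286.9230651855469, 261.3846435546875), (24.342918395996094, 4.851258277893066), 4.969740867614746) (275, 258, 25, 7)
white ((290.4588317871094, 220.03530883789062), (18.253767013549805, 32.51932144165039), 4.39870548248291) (281, 204, 20, 33)
white ((292.57379150390625, 190.1885528564453), (25.259469985961914, 4.61732292175293), 5.19442892074585) (280, 188, 26, 6)
```

View pics/crop.png

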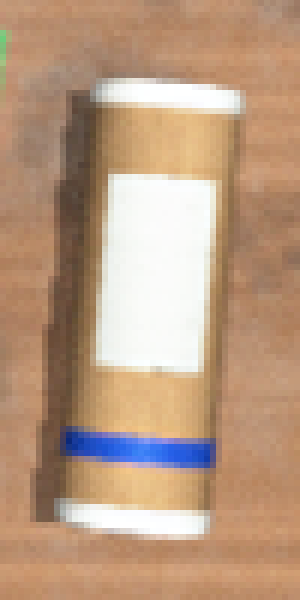

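The crop shows the tube with white caps centred at about px (292.6,190) and (287,261), and the blue band at (288,250) on the near end. Now I compute its pose relative to the bay.

```bash
cat >> h.py <<'E'
def tube(d):
    h=cv2.cvtColor(d["pixels"],cv2.COLOR_RGB2HSV); P=[]
    w=cv2.inRange(h,(0,0,150),(179,60,255)); w[:165]=0;w[290:]=0;w[:,:190]=0;w[:,330:]=0
    for k in cv2.findContours(w,0,2)[0]:
        (c,s,_)=cv2.minAreaRect(k)
        if 20<max(s)<30 and 2.5<min(s)<8: P.append(ray(d,*c,0.037))
    P.sort(key=lambda p:-p[0]); print("caps",np.round(P,4).tolist())
    if len(P)==2:
        v=P[0]-P[1]; print("mid",(P[0]+P[1])/2,"ang",np.degrees(np.arctan2(v[1],v[0])),"sep",np.linalg.norm(v))
E
python3 - <<'E'
from h import *
d=robot.get_image("top"); tube(d)
for a in((290.4,220),(287.9,249.6)):print(ray(d,*a,.07))
for a in((290,226),):print(ray(d,*a,.035))
h=cv2.cvtColor(d["pixels"],cv2.COLOR_RGB2HSV); print(h[190,331],h[230,328],h[230,374])
E
```

```text
caps [[0.5987, 0.0208, 0.037], [0.4039, 0.0372, 0.037]]
mid [0.50128702 0.02901329 0.037     ] ang -4.82037519168462 sep 0.19541908658489004
[0.51654556 0.02866963 0.07      ]
[0.43798676 0.03574375 0.07      ]
[0.50012522 0.02822522 0.035     ]
[ 19 161 251] [ 19 162 251] [ 18 164 250]
```

Bay centre is about (0.5205, 0.182) at −6.8°. The tube is at (0.501, 0.029) at −4.8°, so it has to roll about 155 mm in +y. I'll lay the open fingers along the tube axis and push in short strokes.

Call:
play_rows(
  motion=[
    [[1,32.4,-35.6,0,0],[1,32.4,-35.6,0,0],[1,32.4,-35.6,0,0],[1,32.4,-35.6,0,0],[1,32.4,-35.6,0,0],[1,32.4,-35.6,0,0],[1,32.4,-35.6,0,0],[1,32.4,-35.6,0,0],[1,32.4,-35.6,0,0],[1,32.4,-35.6,0,0],[1,32.4,-35.6,0,0],[1,32.4,-35.6,0,0]],
  ],
)

```text
time: 1.7
eef_pos: [0.4343, -0.1106, 0.2534]
tool_rot: [[0.964, 0.264, 0.0], [0.264, -0.964, -0.0], [0.0, 0.001, -1.0]]
force: [-0.1, -0.7, -0.1]
grip_width: 0.0855
grip_force: 0.0
```

Call:
play_rows(
  motion=[
    [[1,32.4,-35.6,0,0],[1,32.4,-35.6,0,0],[1,32.4,-35.6,0,0],[1,0,0,0,-8],[1,0,0,10,-8],[1,0,0,20,-8],[1,0,0,20,-8],[1,0,0,20,-8],[1,0,0,20,-8],[1,0,0,20,-8],[1,0,0,10,-8],[1,0,0,0,-6]],
  ],
)

```text
time: 3.2
eef_pos: [0.4983, 0.0165, 0.132]
tool_rot: [[0.078, 0.997, -0.003], [0.997, -0.078, 0.0], [0.0, -0.003, -1.0]]
force: [0.9, 1.0, 0.9]
grip_width: 0.0854
grip_force: 0.0
```

```bash
cat >> h.py <<'E'
def st():
    s=robot.sense();R=s["tool_rot"];print("t",s["time"],"pos",np.round(s["eef_pos"],4),"yang",round(np.degrees(np.arctan2(R[1,1],R[0,1])),2),"Rz",np.round(R[:,2],3),"F",np.round(s["force"],2),"q",np.round(s["q"],2))
E
python3 -c "
from h import *
st()"
```

```text
t 3.2 pos [0.4983 0.0165 0.132 ] yang -4.46 Rz [-0.003  0.    -1.   ] F [0.91 1.01 0.94] q [ 0.5   0.34 -0.69  2.03  0.28  0.87 -0.42]
```

Call:
play_rows(
  motion=[
    [[1,0,0,18,0],[1,0,0,16,0],[1,0,0,3,0],[1,0,0,2,0]],
  ],
)

```text
time: 3.7
eef_pos: [0.4992, 0.0169, 0.0938]
tool_rot: [[0.081, 0.997, -0.001], [0.997, -0.081, 0.0], [0.0, -0.001, -1.0]]
force: [-0.5, 0.4, -0.4]
grip_width: 0.0853
grip_force: 0.0
```

Call:
play_rows(
  motion=[
    [[1,0,0,2,0],[1,0,0,1,0]],
  ],
)

```text
time: 3.95
eef_pos: [0.4997, 0.0168, 0.0915]
tool_rot: [[0.081, 0.997, 0.001], [0.997, -0.081, -0.0], [-0.0, 0.001, -1.0]]
force: [-0.5, 0.0, 0.4]
grip_width: 0.0858
grip_force: 0.0
```

```bash
python3 -c "
from h import *
st(); grab('side','pics/side1.png')"
```

```text
t 3.95 pos [0.4997 0.0168 0.0915] yang -4.66 Rz [ 0.001 -0.    -1.   ] F [-0.5   0.04  0.44] q [ 0.46  0.4  -0.66  2.05  0.34  0.79 -0.48]
```

View pics/side1.png

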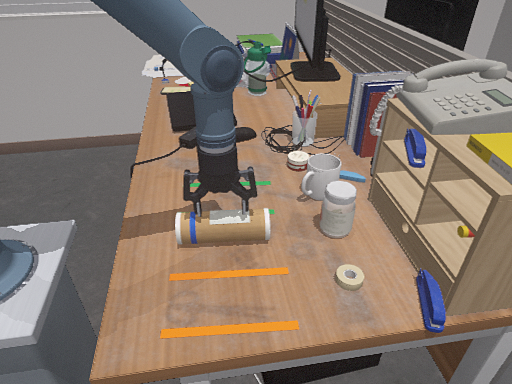

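The picture shows both fingertips just above the tube top (px 200,212 and 247,210), lined up along its axis. I'll go down until contact.

Call:
play_rows(
  motion=[
    [[1,0,0,2,0],[1,0,0,2,0],[1,0,0,1,0]],
  ],
)

```text
time: 4.38
eef_pos: [0.4993, 0.0167, 0.0862]
tool_rot: [[0.081, 0.997, -0.0], [0.997, -0.081, -0.0], [-0.0, -0.0, -1.0]]
force: [-0.7, 0.5, 0.3]
grip_width: 0.0852
grip_force: 0.0
```

Call:
play_rows(
  motion=[
    [[1,0,0,2,0],[1,0,0,1,0]],
  ],
)

```text
time: 4.62
eef_pos: [0.4992, 0.0168, 0.0831]
tool_rot: [[0.081, 0.997, -0.0], [0.997, -0.081, 0.0], [0.0, -0.0, -1.0]]
force: [0.5, -0.3, 0.1]
grip_width: 0.0854
grip_force: 0.0
```

Call:
play_rows(
  motion=[
    [[1,0,0,2,0],[1,0,0,1,0]],
  ],
)

```text
time: 4.88
eef_pos: [0.4993, 0.0167, 0.0801]
tool_rot: [[0.081, 0.997, -0.0], [0.997, -0.081, 0.0], [-0.0, -0.0, -1.0]]
force: [-1.3, -0.4, 0.3]
grip_width: 0.0851
grip_force: 0.0
```

Call:
play_rows(
  motion=[
    [[1,0,0,1,0],[1,0,0,1,0]],
  ],
)

```text
time: 5.12
eef_pos: [0.4994, 0.0168, 0.0782]
tool_rot: [[0.081, 0.997, 0.0], [0.997, -0.081, -0.0], [0.0, 0.0, -1.0]]
force: [-0.4, -1.1, 0.4]
grip_width: 0.0851
grip_force: 0.1
```

Call:
play_rows(
  motion=[
    [[1,0,0,1,0],[1,0,0,0,0]],
  ],
)

```text
time: 5.38
eef_pos: [0.4995, 0.0167, 0.0779]
tool_rot: [[0.081, 0.997, -0.0], [0.997, -0.081, -0.001], [-0.001, -0.0, -1.0]]
force: [-1.3, -0.9, 5.0]
grip_width: 0.0852
grip_force: 2.6
```

Contact is at TCP z ≈ 0.078. First stroke.

Call:
play_rows(
  motion=[
    [[1,2,0,0.5,0],[1,5,0,0.5,0],[1,6,0,0,0],[1,6,0,0,0],[1,6,0,0,0],[1,6,0,0,0],[1,5,0,0,0],[1,2,0,0,0],[1,0,0,0,0]],
  ],
)

```text
time: 6.5
eef_pos: [0.503, 0.0562, 0.0787]
tool_rot: [[0.081, 0.997, 0.0], [0.997, -0.081, -0.0], [-0.0, 0.0, -1.0]]
force: [-5.3, 0.5, 16.4]
grip_width: 0.0855
grip_force: 8.2
```

```bash
python3 -c "
from h import *
st(); d=grab('top','pics/top1.png');tube(d)"
```

```text
t 6.5 pos [0.503  0.0562 0.0787] yang -4.62 Rz [ 0. -0. -1.] F [-5.28  0.47 16.39] q [ 0.38  0.44 -0.65  2.04  0.38  0.78 -0.58]
caps [[0.6004, 0.0401, 0.037]]
```

View pics/top1.png

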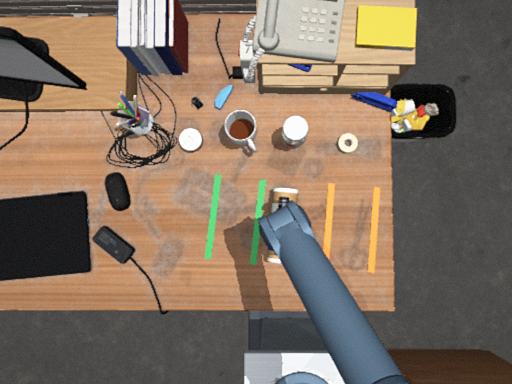

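The stroke worked as predicted: tool +39.5 mm, tube +19.3 mm. I'll repeat the cycle of lift, back, lower, push.

Call:
play_rows(
  motion=[
    [[1,0,0,-10,0],[1,-19,0,0,0],[1,0,0,7,0],[1,0,0,3,0],[1,4,0,0,0],[1,8,0,0,0.1],[1,8,0,0,0.1],[1,8,0,0,0.1],[1,8,0,0,0.1],[1,8,0,0,0],[1,4,0,0,0],[1,0,0,0,0]],
  ],
)

```text
time: 8.05
eef_pos: [0.5056, 0.0872, 0.0785]
tool_rot: [[0.085, 0.996, 0.001], [0.996, -0.085, 0.002], [0.002, 0.001, -1.0]]
force: [-5.2, 0.1, 15.6]
grip_width: 0.0853
grip_force: 8.1
```

```bash
python3 -c "
from h import *
st(); d=robot.get_image('top');tube(d)"
```

```text
t 8.05 pos [0.5056 0.0872 0.0785] yang -4.88 Rz [ 0.001  0.002 -1.   ] F [-5.15  0.05 15.59] q [ 0.32  0.45 -0.66  2.03  0.38  0.79 -0.65]
caps [[0.603, 0.0673, 0.037]]
```

Call:
play_rows(
  motion=[
    [[1,0,0,-10,0],[1,-25,0,0,0],[1,0,0,7,0],[1,0,0,3,0],[1,4,0,0,0],[1,8,0,0,0.2],[1,8,0,0,0.2],[1,8,0,0,0.1],[1,8,0,0,0.1],[1,8,0,0,0],[1,4,0,0,0],[1,0,0,0,0]],
  ],
)

```text
time: 9.6
eef_pos: [0.507, 0.1111, 0.0786]
tool_rot: [[0.093, 0.996, 0.0], [0.996, -0.093, 0.002], [0.002, 0.0, -1.0]]
force: [-6.2, 1.2, 17.5]
grip_width: 0.0852
grip_force: 9.2
```

Call:
play_rows(
  motion=[
    [[1,0,0,-20,0],[1,-24,0,-20,0],[1,0,0,0,0]],
  ],
)

```text
time: 9.98
eef_pos: [0.5062, 0.0813, 0.1174]
tool_rot: [[0.102, 0.995, 0.003], [0.995, -0.102, -0.001], [-0.0, 0.003, -1.0]]
force: [-0.3, 0.0, -0.1]
grip_width: 0.0855
grip_force: 0.0
```

```bash
python3 -c "
from h import *
st(); d=robot.get_image('top');tube(d); d=grab('side','pics/side2.png')
h=cv2.cvtColor(d['pixels'],cv2.COLOR_RGB2HSV)"
```

```text
t 9.975 pos [0.5062 0.0813 0.1174] yang -5.83 Rz [ 0.003 -0.001 -1.   ] F [-0.27  0.04 -0.14] q [ 0.36  0.38 -0.69  2.01  0.32  0.85 -0.61]
caps [[0.6034, 0.0926, 0.037]]
```

View pics/side2.png

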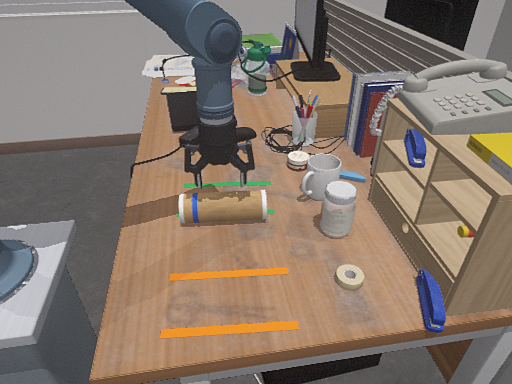

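The tube rolls straight: caps at about px (182,208) and (266,207), over the near green strip. I'll estimate its angle from the side view, calibrating against the first side picture.

```bash
cat >> h.py <<'E'
def side(d,p,r=(170,280)):
    h=cv2.cvtColor(p,cv2.COLOR_RGB2HSV); w=cv2.inRange(h,(0,0,120),(179,60,255)); w[:r[0]]=0; w[r[1]:]=0; w[:,:172]=0; w[:,276:]=0
    P=[]
    for k in cv2.findContours(w,0,2)[0]:
        x,y,a,b=cv2.boundingRect(k); 
        if b>18 and a<18: P.append(ray(d,x+a/2,y+b/2,.036)); print((x,y,a,b))
    P.sort(key=lambda q:-q[0]); print(np.round(P,4).tolist())
    if len(P)==2: v=P[0]-P[1]; print("side mid",(P[0]+P[1])/2,"ang",np.degrees(np.arctan2(v[1],v[0])),np.linalg.norm(v))
E
python3 -c "
from h import *
d=robot.get_image('side')
side(d,cv2.imread('pics/side0.png')[:,:,::-1].copy(),(200,260)); side(d,d['pixels'],(185,235))"
```

```text
(175, 212, 7, 32)
(263, 208, 8, 32)
[[0.5988, 0.0212, 0.036], [0.4049, 0.04, 0.036]]
side mid [0.50185436 0.03064229 0.036     ] ang -5.536599931032214 0.19475966468690312
(178, 193, 7, 30)
[[0.4112, 0.1118, 0.036]]
```

Call:
play_rows(
  motion=[
    [[1,8,0,20,-0.5],[1,0,0,16,0],[1,0,0,4,0],[1,4,0,0,0.3],[1,8,0,0,0.6],[1,8,0,0,0.6],[1,8,0,0,0.6],[1,8,0,0,0.6],[1,8,0,0,0.3],[1,4,0,0,0],[1,0,0,0,0]],
  ],
)

```text
time: 11.5
eef_pos: [0.5117, 0.1426, 0.0778]
tool_rot: [[0.137, 0.991, 0.002], [0.991, -0.137, 0.003], [0.003, 0.001, -1.0]]
force: [-5.4, 1.1, 15.9]
grip_width: 0.0851
grip_force: 8.0
```

Call:
play_rows(
  motion=[
    [[1,0,0,-20,0],[1,-24,0,-20,0],[1,0,0,0,0]],
  ],
)

```text
time: 11.88
eef_pos: [0.5086, 0.1123, 0.1166]
tool_rot: [[0.146, 0.989, 0.001], [0.989, -0.146, -0.001], [-0.001, 0.002, -1.0]]
force: [-0.2, 0.7, -0.7]
grip_width: 0.0854
grip_force: 0.0
```

```bash
python3 -c "
from h import *
st(); d=robot.get_image('top');tube(d); d=grab('side','pics/side3.png'); side(d,d['pixels'],(165,225))"
```

```text
t 11.875 pos [0.5086 0.1123 0.1166] yang -8.37 Rz [ 0.001 -0.001 -1.   ] F [-0.19  0.69 -0.66] q [ 0.29  0.4  -0.68  1.99  0.33  0.86 -0.71]
caps [[0.6076, 0.1117, 0.037]]
(180, 187, 7, 29)
(261, 185, 6, 29)
[[0.6085, 0.1127, 0.036], [0.4159, 0.137, 0.036]]
side mid [0.51223297 0.12487143 0.036     ] ang -7.198154468622093 0.19416045550717267
```

Angle is now about −6.5° (bay −6.8°), with about 60 mm left to go. I'll set the tool parallel to the bay and do two 40 mm strokes.

Call:
play_rows(
  motion=[
    [[1,1,0,20,-1.3],[1,0,0,16,0],[1,0,0,4,0],[1,3,0,0,0],[1,7,0,0,0],[1,7,0,0,0],[1,7,0,0,0],[1,7,0,0,0],[1,6,0,0,0],[1,3,0,0,0],[1,0,0,0,0]],
  ],
)

```text
time: 13.35
eef_pos: [0.5122, 0.1601, 0.0782]
tool_rot: [[0.116, 0.993, -0.0], [0.993, -0.116, 0.003], [0.003, -0.001, -1.0]]
force: [-6.6, 1.8, 21.0]
grip_width: 0.0854
grip_force: 10.3
```

Call:
play_rows(
  motion=[
    [[1,0,0,-10,0],[1,-20,0,0,0],[1,0,0,7,0],[1,0,0,3,0],[1,3,0,0,0],[1,7,0,0,0],[1,7,0,0,0],[1,7,0,0,0],[1,7,0,0,0],[1,6,0,0,0],[1,3,0,0,0],[1,0,0,0,0]],
  ],
)

```text
time: 14.85
eef_pos: [0.5157, 0.1793, 0.0786]
tool_rot: [[0.119, 0.993, 0.001], [0.993, -0.119, 0.004], [0.004, 0.001, -1.0]]
force: [-4.1, 1.4, 17.8]
grip_width: 0.0855
grip_force: 8.8
```

Call:
play_rows(
  motion=[
    [[1,0,0,-20,0],[1,-20,0,-20,0],[1,0,0,0,0]],
  ],
)

```text
time: 15.22
eef_pos: [0.5138, 0.1538, 0.1168]
tool_rot: [[0.122, 0.993, 0.002], [0.993, -0.122, -0.001], [-0.0, 0.002, -1.0]]
force: [-0.7, 0.2, -0.3]
grip_width: 0.0854
grip_force: 0.0
```

```bash
python3 -c "
from h import *
st(); d=robot.get_image('top');tube(d); d=grab('side','pics/side4.png'); side(d,d['pixels'],(145,205))"
```

```text
t 15.225 pos [0.5138 0.1538 0.1168] yang -7.02 Rz [ 0.002 -0.001 -1.   ] F [-0.67  0.2  -0.3 ] q [ 0.22  0.43 -0.68  1.95  0.35  0.88 -0.77]
caps [[0.6134, 0.1585, 0.037]]
(182, 177, 7, 28)
[[0.4209, 0.181, 0.036]]
```

View pics/side4.png

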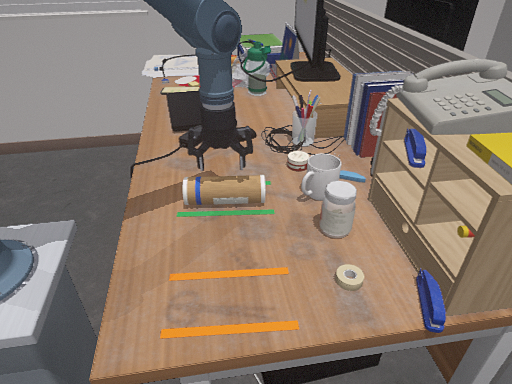

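The tube is past the near green strip: caps at px (185,191) and (264,189), about 14–15 mm short of centre. Final stroke of 29 mm.

Call:
play_rows(
  motion=[
    [[1,6,0,20,0],[1,0,0,16,0],[1,0,0,4,0],[1,3,0,0,0],[1,5,0,0,0],[1,6,0,0,0],[1,6,0,0,0],[1,5,0,0,0],[1,3,0,0,0],[1,1,0,0,0],[1,0,0,0,0],[1,0,0,0,0]],
  ],
)

```text
time: 16.82
eef_pos: [0.5162, 0.1946, 0.0786]
tool_rot: [[0.116, 0.993, -0.0], [0.993, -0.116, 0.003], [0.003, -0.001, -1.0]]
force: [-7.0, 2.0, 21.2]
grip_width: 0.0853
grip_force: 10.7
```

Call:
play_rows(
  motion=[
    [[1,0,0,-20,0],[1,0,0,-40,0],[1,0,0,-50,0],[1,-40,0,-20,0],[1,-50,0,0,0],[1,-50,0,0,0],[1,-50,0,0,0],[1,-50,0,0,0],[1,-50,0,0,0],[1,-50,0,0,0],[1,-30,0,0,0],[1,0,0,0,0]],
  ],
)

```text
time: 18.32
eef_pos: [0.4713, -0.181, 0.205]
tool_rot: [[0.126, 0.992, -0.002], [0.992, -0.126, 0.0], [-0.0, -0.002, -1.0]]
force: [0.8, 0.8, 0.7]
grip_width: 0.0856
grip_force: 0.0
```

```bash
python3 -c "
from h import *
st(); d=grab('top','pics/top5.png');tube(d);strips(d,'g')
d=grab('side','pics/side5.png'); side(d,d['pixels'],(140,200))"
```

```text
t 18.325 pos [ 0.4713 -0.181   0.205 ] yang -7.24 Rz [-0.002  0.    -1.   ] F [0.8  0.84 0.66] q [ 0.79  0.21 -0.55  1.97  0.13  1.    0.05]
caps [[0.6152, 0.1728, 0.037], [0.4215, 0.196, 0.037]]
mid [0.51835733 0.18444226 0.037     ] ang -6.8266071943588695 sep 0.1950874910410906
g [[0.6309, 0.1046, 0.0], [0.3952, 0.133, 0.0]] len 0.237 ang -6.9
g [[0.6458, 0.232, 0.0], [0.4101, 0.2601, 0.0]] len 0.237 ang -6.8
[]
```

View pics/top5.png

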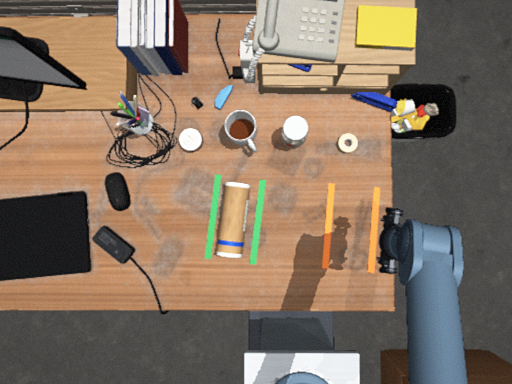

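The picture shows the tube at px (234,220), between the green strips and parallel to them (−6.8° both), about 2 mm off centre. The arm is clear of it, so I'm handing in.

```bash
python3 -c "
from h import *
print(robot.sign_off())"
```

```text
the job is handed in; nothing more can be done
None
```

The tube was rolled into the green bay with fingertip strokes on top only; it rests about 2 mm off centre and parallel to the strips (−6.8° each), and the job was handed in at about 18 s of the 51 s limit.

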